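# Set the small wax pot in the warmer and turn it on

## Task

Get the wax warmer ready: lift the smaller of the two wax pots by its wooden grip just clear of the hanger's prongs, bring it forward off them and lower it gently into the warmer's round well, fully home so that its rim rests on the warmer. Then, with the pot in, turn the warmer's dial until its white pointer stands at the two-dot mark. Leave the larger pot hanging and do not disturb the tub, the thread cone or the wooden block.

Things in the scene. Friction and masses are not known exactly. Their poses are not given: they have to be found in the camera images.
- small_pot_grip (a point): Centre of the smaller pot's wooden grip, a bar 50 (y) x 16 (x) x 20 mm (z up) midway on a rigid wire bail 104 mm wide along y, wire 6 mm. Aluminium pot, 0.17 to 0.35 kg, loose, hanging upright at the start. Its flat rim, 92 mm across, 4 mm thick, has its underside 56 mm below this point; below the rim the round body tapers from 72 to 62 mm; bottom 110 mm below this point.
- large_pot_grip (a point): Centre of the larger pot's wooden grip (same grip, bail and axes). Rim 108 mm across, body 94 tapering to 86 mm, too wide for the well; bottom 118 mm below this point. Loose; hangs at the start.
- rack: Pot rack, fixed: wooden foot board 165 x 300 mm, 18 mm high, two posts and a wooden rail, its top 167 mm up. Origin on the bench; +x from the prongs to the rail (prongs point to -x, roughly at the robot), y along the rail, z up. Two hanging places at x -60 mm, y +75 and -75 mm, bail wire 149 mm up; either may hold the smaller pot. The rail's face is 72 mm behind the wire.
- prongs (a point): Midway between the two hanging places, level with the hung bail wires; axes as the rack's. Each place has two wire prongs 38 mm either side of the grip's centre, each with a V saddle that carries the bail wire and a turned-up black tip 14 mm in front (-x) and up to 10 mm above the wire's centre. Lift 16 to 34 mm (higher, the rim meets the prongs from below), then forward (-x) 60 mm to come clear.
- warmer: Wax warmer, grey, fixed, top 82 mm above the bench; origin on the bench, z up. A drum 128 mm across with the well stands at y +60 mm (left as seen from the robot); a control box 116 mm deep and 140 mm wide joins it on the right, with the dial on top at y -78 mm.
- well (a point): Centre of the well's mouth, level with the warmer's top face on which the pot's rim comes to rest. The well is round, upright, straight, 77 mm across and 58 mm deep. With the smaller pot fully home its grip centre is 56 mm above this point; the pot may stand at any yaw.
- dial_grip (a point): Point on the dial's upright axis, 30 mm above the warmer's top, where to grip it. The dial is a bar 44 mm long, 14 mm thick, its top 42 mm above the warmer's top, over a round skirt 46 mm across whose top is 10 mm above the warmer. The point turns with the dial: x along the bar to the end with the white pointer line, y across the bar, z up.
- dial (a joint): Angle of the dial, rad; grows clockwise seen from above. Four sprung detents: 0 = off (bar mark), 0.70 = one dot, 1.40 = two dots, 2.10 = three dots; end stops just past the first and last. Starts at off or one dot. Turning takes under 0.1 N m; let go within 0.2 rad of a detent it settles into it and stays.
- tub_teal: Bystander: clear plastic tub of wax, 90 mm across, 66 mm high, loose; origin at the centre of its underside.
- thread_cone: Bystander: brown cone of thread, 54 mm across, 85 mm high, loose; origin at the centre of its underside.
- beech_block: Bystander: wooden block 26 x 70 x 22 mm, loose; origin at the centre of its underside.
Things that resemble listed ones, but are neither listed nor needed, are in the scene too. What is shaped like the part that bears small_pot_grip but orange is not meant.

How it is judged:
On the way, in this order (a step that is already met when the one before it is completed fails the run):
1. the smaller pot has been lifted up and off its prongs, upright (distance of small_pot_grip from where it was at the start of the episode above 0.06 m and height (world z) of small_pot_grip above 0.15 m and angle between small_pot_grip's own z axis and vertical below 0.5 rad and contact force between small_pot and rack below 0.05 N), for 0.1 s.
2. the smaller pot sits fully home in the well (horizontal distance between small_pot_grip and well below 0.008 m and z of small_pot_grip in the frame of well below 0.059 m and angle between small_pot_grip's own z axis and vertical below 0.06 rad), for 0.2 s.
3. the dial stands at the two-dot mark with the pot in (value of joint dial between 1.25 and 1.55 rad and z of small_pot_grip in the frame of well below 0.059 m), for 0.2 s.
At the end, for the whole second after the job is handed in: The smaller pot rests in the warmer's well, upright (within 0.06 rad), centred within 8 mm and its rim down on the warmer (within 3 mm), at rest; the dial stands within 0.15 rad of the two-dot detent (1.40 rad); the larger pot still hangs where it was (within 20 mm) (all of step 3 and horizontal distance between small_pot_grip and well below 0.008 m and angle between small_pot_grip's own z axis and vertical below 0.06 rad and linear speed of small_pot below 0.02 m/s and distance of large_pot_grip from where it was at the start of the episode below 0.02 m); the robot touches nothing.
It fails at once if the larger pot is knocked or taken from its hanger (moved more than 40 mm) (distance of large_pot_grip from where it was at the start of the episode above 0.04 m).
It fails at once if the pot is dropped into the well (faster than 0.45 m/s in its last 30 mm) or pressed on the warmer with over 40 N (contact force between small_pot and warmer above 40 N or (horizontal distance between small_pot_grip and well below 0.02 m and z of small_pot_grip in the frame of well below 0.086 m and linear speed of small_pot above 0.45 m/s)).
It fails at once if the tub, the thread cone or the wooden block is disturbed (moved more than 30 mm) (distance of any of tub_teal, thread_cone, beech_block from where it was at the start of the episode above 0.03 m).
It also fails if it takes over 58 s, if anything falls off the work surface, if the arm or the gripper's body presses on something with over 40 N, if the wrist force passes 120 N, or if a joint passes its speed limit or range.

## Robot

A 6-joint arm with a two-finger parallel gripper is mounted at the origin on a cart in front of the work surface, level with it; the furniture and walls round the work are solid. World frame = base frame: x ahead of the robot, y to its left, z up, the work surface at z = 0. Lengths are in m, angles in rad, forces in N, time in s.
With the tool pointing down it reaches from about 0.425 to 0.95 m from the base axis. Payload 3.5 kg.
Tool frame: the origin (TCP) lies on the centre line of the jaws, within the pads' length; the fingertips stand tip_extent ahead of it and the grasp point (between the pads) lies 2 mm behind it (tip_extent is the distance from the TCP to the fingertips, in m); z points along the fingers, y is the direction in which the jaws open and shut (so a half turn about z gives the same grasp; the last joint's range is limited). The gripper opens to 85 mm and grips with 20 to 120 N. Pads are 22 mm wide; open, the fingers measure 114 mm over their backs; the gripper's body (76 mm by 85 mm) begins 54 mm behind the grasp point. The pads swing forward as they close: fully open they stand 13 mm farther back than shut.
Start: joints at [1, 0.286, 1.577, -0, 1.279, -0.15], TCP at [0.276, 0.616, 0.248] pointing down, gripper open.
Joint ranges: [-2.77, 2.77], [-0.9, 2.22], [0.21, 2.48], [-1.53, 4.67], [0.24, 2.81], [-2.84, 2.84]. Speed limits (rad/s): [2.79, 2.79, 3.14, 3.14, 3.14, 3.14].

## Interface

Orientations are given as a unit quaternion [x, y, z, w].
In Python, from plant import * gives the robot as it stands.
- The arm moves only by the shell command python3 -m crank 'ROWS' [FORCE]. ROWS is JSON, a list of rows, each a list of 7 numbers: the gripper's target within -1 to 1 (shut at 1, half-way at 0, fully open at -1), then the shift along the tool's x, y, z in cm, then the turn, a rotation vector about the tool's x, y, z in degrees. In form: [[fingers, tx, ty, tz, wx, wy, wz], ...]. A call has 1 to 5 rows; each row shifts and turns the commanded pose from where the row before left it, along the tool's axes as they then stand; what a row does not reach is not made up. A row lasts 1/10 s, in which the tool goes at most 50 mm and 8.59 degrees, less where a joint would pass 70% of its speed; a pose out of reach is approached as far as the arm can. A call is refused whole if a number of a shift passes 5 or a number of a turn 8.59, either way. A call with a gripper value outside its range is refused whole. The fingers move at their own pace and stop on an object; FORCE is the grip in N (left out, the last holds). Time passes only in rows, so rows that do not move let the fingers close. It gives the time, the measured TCP pose, the force and the opening at its end, in the units of the state.
- get_state(): the state, without advancing time (a new reading comes with each control period).
- read_camera(name): name is "side" or "top"; returns a dict with "color" (480x640x3 uint8, red, green, blue), "vfov" (degrees; the focal length in pixels is half the picture's height over the tangent of half this angle, whatever the lens; pixels are square), "cx", "cy" (the principal point, pixels), "cam_to_world" (4x4, takes a point from camera to world coordinates). Camera axes: x right, y up, looking along -z (the intrinsics and any distortion apply to the point x, -y, -z); pixel columns grow to the right and rows downward; lengths in m; the calibration is good to about 2 mm. A picture is of the moment at which its call begins. There is no depth.
- sign_off(): hands the job in, once; it reports no verdict.
Trained networks look in the newest picture that a camera, given by its name, has taken for a name from the list of things; names that differ only in an ending like _2 or _b are one class to them, and where a whole thing is asked for, a point or a joint stands for the part that bears it (a point fixed in the world has none). Each returns a list of dicts, best first, with "p" (0 to 1); they miss things now and then, are a little off and sometimes report something else, mostly with a low value. They report only what shows in the picture. A call takes as long as a camera call. They do not tell look-alikes from the thing itself.
- trace(thing, camera): "pixels" (480x640 bool, what is visible of it) and "location" ([column, row] in pixels, amid what is visible of it).
- place_of(thing, camera): "location" ([column, row] in pixels: a listed point, or the origin of a listed thing).
The state is a dict: "time": time; "qpos": joint angles; "dq": joint speeds; "joint_efforts": joint torques, N m; "eef_pos": TCP position; "tcp_rot": TCP orientation; "contact_force": force on the tool from outside, world axes, zero at the start; "wrist_torque": the same for the moment, N m; "opening": opening from 0.0 (shut) to 1.0 (fully open).
Only numpy, scipy, OpenCV 4.12 (cv2) and the standard library are available. Lean on these libraries where they do the work, as an engineer would, in place of code of your own. Each camera call takes 0.05 s, during which the arm holds its last target.

## Working session

There is one attempt and no reset: what is moved stays moved. The work goes in short steps, Python scripts to look and compute and a shell command to move; the robot and the scene stay as the last step left them, time stands still between calls to the robot, and variables do not carry over. Pictures are saved under pics/ and viewed, and the job is handed in when it is done.

```bash
ls; mkdir -p pics; cat > h.py <<'E'
from plant import *
import numpy as np, cv2
def save(name,fn):
    r=read_camera(name); cv2.imwrite('pics/'+fn,r['color'][:,:,::-1]); return r
def ray(r,px):
    f=240/np.tan(np.radians(r['vfov'])/2)
    d=np.array([(px[0]-r['cx'])/f,-(px[1]-r['cy'])/f,-1.])
    T=np.array(r['cam_to_world']); return T[:3,3],T[:3,:3]@d/np.linalg.norm(d)
def atz(r,px,z):
    o,d=ray(r,px); return o+d*(z-o[2])/d[2]
def proj(r,p):
    f=240/np.tan(np.radians(r['vfov'])/2)
    T=np.array(r['cam_to_world']); c=T[:3,:3].T@(np.array(p)-T[:3,3])
    return [r['cx']+f*c[0]/-c[2], r['cy']-f*c[1]/-c[2]]
def tri(a,pa,b,pb):
    A=[];B=[]
    rs=[ray(a,pa),ray(b,pb)]
    M=np.zeros((3,3));v=np.zeros(3)
    for o,d in rs:
        P=np.eye(3)-np.outer(d,d);M+=P;v+=P@o
    x=np.linalg.solve(M,v)
    return x,[np.linalg.norm((np.eye(3)-np.outer(d,d))@(x-o)) for o,d in rs]
E
python3 - <<'E'
from h import *
np.set_printoptions(precision=4,suppress=True)
R={}
for c in('side','top'):
    r=save(c,c+'0.png');R[c]=r
    print(c,{k:v for k,v in r.items() if k!='color'})
    for t in['small_pot_grip','large_pot_grip','rack','prongs','warmer','well','dial_grip','tub_teal','thread_cone','beech_block']:
        print(t,[(np.round(x['location'],1),round(x['p'],2)) for x in place_of(t,c)])
print(get_state())
E
```

```text
pics
side {'vfov': 49.460636722792174, 'cx': 321.68448970179463, 'cy': 237.97533042166978, 'cam_to_world': array([[ 0.9999, -0.0014,  0.0111,  0.5895],
       [ 0.0101,  0.5365, -0.8438, -0.8637],
       [-0.0047,  0.8439,  0.5365,  0.6607],
       [ 0.    ,  0.    ,  0.    ,  1.    ]])}
small_pot_grip [(array([328.8, 185.4]), 0.77), (array([252.5, 177. ]), 0.68)]
large_pot_grip [(array([324.4, 157.9]), 0.62)]
rack [(array([348.2, 225.8]), 0.55)]
prongs [(array([329.7, 169.5]), 0.79)]
warmer [(array([285.6, 340.5]), 0.93)]
well [(array([293.3, 282.7]), 0.88)]
dial_grip [(array([268.2, 325.9]), 0.75)]
tub_teal [(array([398.6, 304.2]), 0.78)]
thread_cone [(array([407. , 347.1]), 0.56)]
beech_block [(array([238.9, 253.9]), 0.81), (array([269.9, 323.6]), 0.28)]
top {'vfov': 52.434758304973606, 'cx': 316.6739839003228, 'cy': 242.02368758802973, 'cam_to_world': array([[ 0.019 ,  0.9836, -0.1796,  0.3921],
       [-0.9995,  0.0236,  0.0233,  0.0046],
       [ 0.0271,  0.179 ,  0.9835,  1.0609],
       [ 0.    ,  0.    ,  0.    ,  1.    ]])}
small_pot_grip [(array([156. , 321.7]), 0.88), (ar
[... 326 characters left out ...]
359.5, 269.4]), 0.73)]
dial_grip [(array([430.8, 280. ]), 0.94)]
tub_teal [(array([337.8, 176.9]), 0.73), (array([222.7, 228.3]), 0.16)]
thread_cone [(array([392.3, 181.6]), 0.56)]
beech_block [(array([249.7, 331.5]), 0.94)]
{'time': 1.1, 'qpos': array([ 1.    ,  0.2863,  1.5767,  0.    ,  1.2786, -0.15  ]), 'dq': array([-0.0006, -0.0003, -0.0007, -0.0017, -0.0011, -0.0028]), 'joint_efforts': array([  0.0006, -40.5959, -29.295 ,  -0.    ,   0.0005,   0.    ]), 'eef_pos': array([0.2757, 0.6161, 0.2483]), 'tcp_rot': array([ 0.2088,  0.9779,  0.    , -0.    ]), 'contact_force': array([-0.2678,  0.1203,  0.6622]), 'wrist_torque': array([-0.024 , -0.0314,  0.0339]), 'opening': 1.0013629589868098}
```

View pics/side0.png

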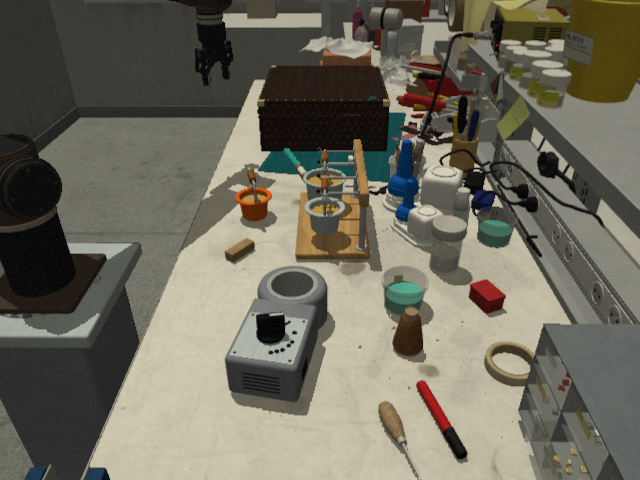

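View pics/top0.png

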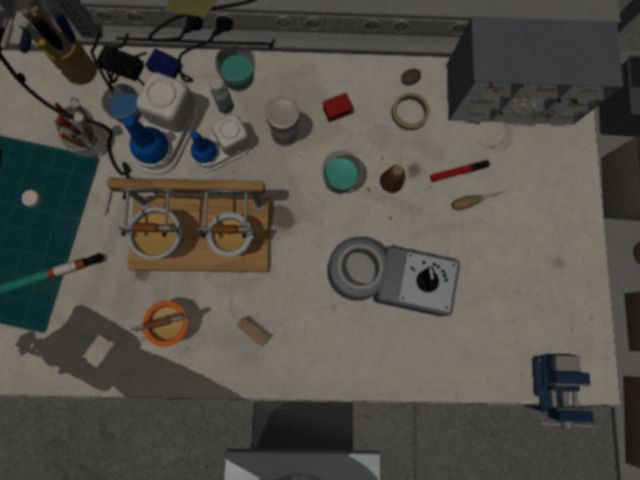

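The small pot is the nearer-to-warmer one (top ≈ (228,230), side ≈ (325,195)). The large pot is at top (153,230), and the orange decoy is at top (165,322). Next I'll zoom in for measurement.

```bash
python3 - <<'E'
from h import *
np.set_printoptions(precision=4,suppress=True)
S=read_camera('side');T=read_camera('top')
for r,(x,y,w,h),n in((S,(280,130,110,130),'a'),(T,(95,165,190,120),'b'),(S,(215,255,120,145),'c'),(T,(315,220,160,110),'d')):
    k=min(800//w,600//h)
    cv2.imwrite(f'pics/z{n}.png',cv2.resize(r['color'][y:y+h,x:x+w,::-1],None,fx=k,fy=k,interpolation=cv2.INTER_CUBIC));print(n,k)
print('grip',tri(S,(328.8,185.4),T,(224.4,229.4)))
print('gripL',tri(S,(324.4,157.9),T,(145.2,227.6)))
print('well',tri(S,(293.3,282.7),T,(359.5,269.4)))
print('dial',tri(S,(268.2,325.9),T,(430.8,280)))
print('prongs',tri(S,(329.7,169.5),T,(185.2,230)))
print('warmer',tri(S,(285.6,340.5),T,(382,280)))
print('block',atz(T,(249.7,331.5),0),'tub',atz(T,(337.8,176.9),0),'cone',atz(T,(392.3,181.6),0),'rack',atz(T,(199.8,215.8),0))
print('well on z',atz(S,(293.3,282.7),.082),atz(T,(359.5,269.4),.082),'dial',atz(S,(268.2,325.9),.112),atz(T,(430.8,280),.112))
E
```

```text
a 4
b 4
c 4
d 5
grip (array([0.5862, 0.1607, 0.1441]), [np.float64(0.006292249444479101), np.float64(0.006292249444479098)])
gripL (array([0.5806, 0.31  , 0.1448]), [np.float64(0.0011968508361787154), np.float64(0.0011968508361786334)])
well (array([ 0.522 , -0.1058,  0.0808]), [np.float64(0.005338051006243688), np.float64(0.005338051006243385)])
dial (array([ 0.496 , -0.2457,  0.1033]), [np.float64(0.00022060647013093397), np.float64(0.00022060647013093275)])
prongs (array([0.5855, 0.2348, 0.1469]), [np.float64(0.009185787132071644), np.float64(0.009185787132071544)])
warmer (array([ 0.5094, -0.1653, -0.0053]), [np.float64(0.0042527361742269966), np.float64(0.004252736174227046)])
block [0.3883 0.1188 0.    ] tub [ 0.7373 -0.0656  0.    ] cone [ 0.7296 -0.1899  0.    ] rack [0.6387 0.2402 0.    ]
well on z [ 0.5273 -0.1058  0.082 ] [ 0.5165 -0.1064  0.082 ] dial [ 0.4977 -0.2553  0.112 ] [ 0.4949 -0.2435  0.112 ]
```

View pics/za.png

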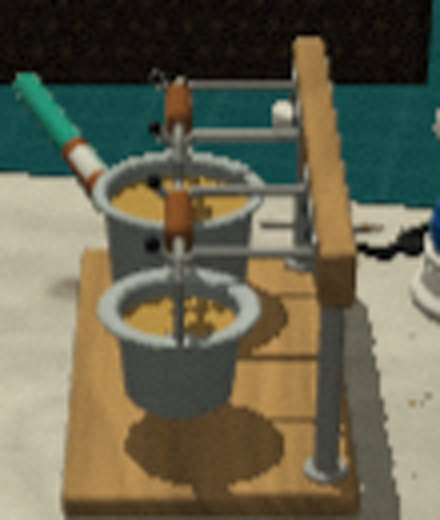

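View pics/zb.png

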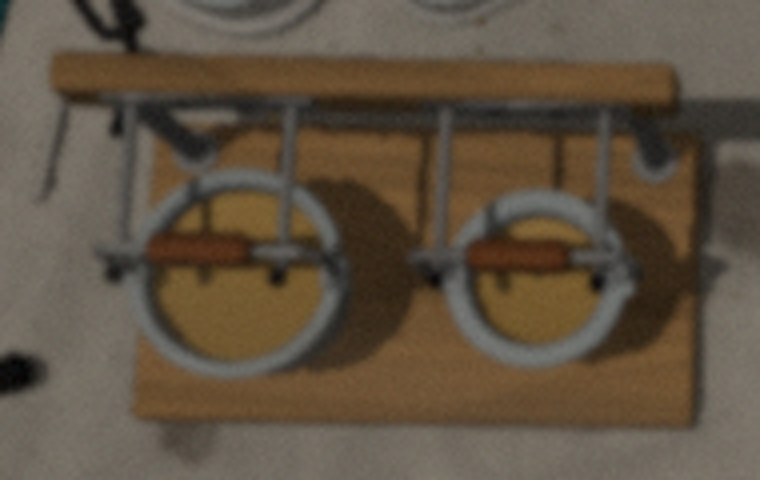

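View pics/zc.png

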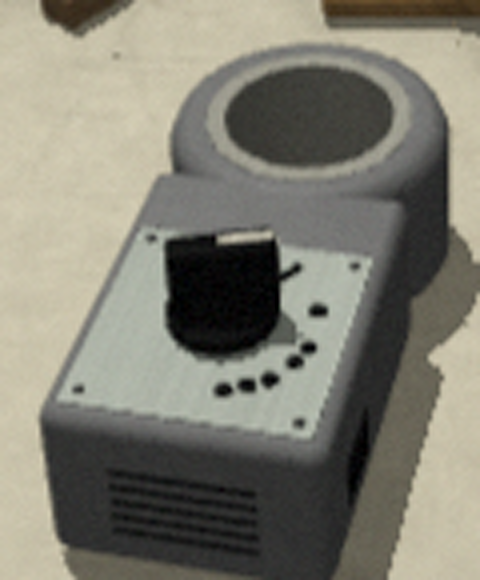

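View pics/zd.png

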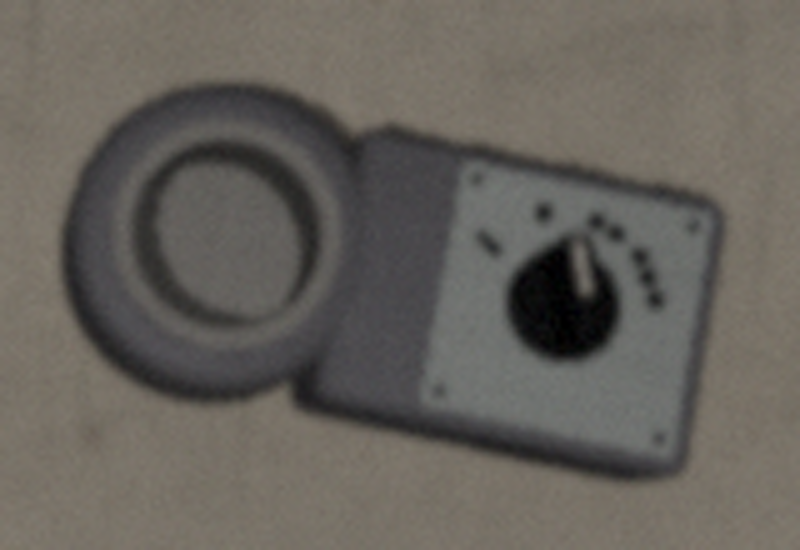

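```bash
python3 - <<'E'
from h import *
np.set_printoptions(precision=4,suppress=True)
S=read_camera('side');T=read_camera('top')
def both(n,ps,pt,z): print(n,tri(S,ps,T,pt)[0],tri(S,ps,T,pt)[1][0],atz(S,ps,z),atz(T,pt,z))
both('grip',(324.2,184.5),(224.75,228.5),.149)
both('gripL',(280+177/4,130+106/4),(95+197/4,165+249/4),.149)
both('well',(292.25,284),(360.2,266.6),.082)
both('dialtop',(215+222/4,255+238/4),(315+582/5,220+270/5),.124)
# rim centre pot
both('rim',(280+179/4,130+310/4),(95+540/4,165+278/4),.097)
for a,b in(((412,258),(610,258)),((467,254),(570,256)),((55,75),(675,83))):
  p=atz(T,(95+a[0]/4,165+a[1]/4),.149);q=atz(T,(95+b[0]/4,165+b[1]/4),.149);d=p-q;print('yaw',np.degrees(np.arctan2(-d[0],d[1])),np.linalg.norm(d))
# dial angles
c=atz(T,(315+563/5,220+300/5),.092);print('skirt',c)
for n,m in(('off',(487,242)),('1',(543,212)),('2',(608,226)),('3',(649,278))):
  p=atz(T,(315+m[0]/5,220+m[1]/5),.082)-c;print(n,np.degrees(np.arctan2(p[1],p[0])))
p=atz(T,(315+572/5,220+238/5),.124);q=atz(T,(315+588/5,220+296/5),.124);print('ptr',np.degrees(np.arctan2(*(p-q)[1::-1])),p,q)
p=atz(T,(315+380/5,220+128/5),.082);q=atz(T,(315+715/5,220+195/5),.082);print('wyaw',np.degrees(np.arctan2(-(p-q)[0],(p-q)[1])))
s=get_state();from scipy.spatial.transform import Rotation as R;print(R.from_quat(s['tcp_rot']).as_matrix(),s['time'])
E
```

```text
grip [0.5814 0.1586 0.1488] 0.0008293558241917822 [0.5822 0.1586 0.149 ] [0.5805 0.1584 0.149 ]
gripL [0.5804 0.3107 0.1483] 0.001047652850032186 [0.5814 0.3097 0.149 ] [0.5792 0.3103 0.149 ]
well [ 0.524  -0.1078  0.0802] 0.001478869446891257 [ 0.5256 -0.1097  0.082 ] [ 0.5223 -0.1078  0.082 ]
dialtop [ 0.503  -0.2421  0.1243] 0.0022771994860617075 [ 0.5008 -0.2424  0.124 ] [ 0.5053 -0.2418  0.124 ]
rim [0.5818 0.1571 0.0921] 0.0015802639437603144 [0.5834 0.149  0.097 ] [0.5793 0.1561 0.097 ]
yaw 1.4131730930907715 0.09365153337252871
yaw 0.2745039784718511 0.04877839779557778
yaw 0.7915995313920003 0.29715385452026816
skirt [ 0.4969 -0.2423  0.092 ]
off 49.362723685511206
1 7.516270768464967
2 -34.329136578385565
3 -74.07979447536408
ptr 14.276722460025645 [ 0.5178 -0.2382  0.124 ] [ 0.4952 -0.2439  0.124 ]
wyaw -10.13753719962306
[[-0.9128  0.4085  0.    ]
 [ 0.4085  0.9128 -0.    ]
 [-0.     -0.     -1.    ]] 1.3
```

The grip triangulates to (0.581, 0.159, 0.149), which matches the known wire height. The well is at (0.524, -0.108, 0.081), and the dial axis is 137 mm from it against 138 expected. The pointer starts at one dot, so the dial needs about 40° clockwise. First I'll turn the tool.

```bash
python3 -c "
import plant;print([ (k,getattr(plant,k)) for k in dir(plant) if not k.startswith('_') and not callable(getattr(plant,k))])"
python3 -m crank '[[0,0,0,0,0,0,8.2],[0,0,0,0,0,0,8.2],[0,0,0,0,0,0,8.2],[0,0,0,0,0,0,8.2],[0,0,0,0,0,0,8.2]]' 30
python3 -m crank '[[0,0,0,0,0,0,8.2],[0,0,0,0,0,0,8.2],[0,0,0,0,0,0,7.9],[0,-3,2,0,0,0,0],[0,-4,3,0,0,0,0]]'
```

```text
[('tip_extent', 0.017)]
time: 1.8
eef_pos: [0.2757, 0.6161, 0.2483]
tcp_rot: [0.541, 0.841, -0.0, -0.0]
contact_force: [0.0, 0.4, -0.9]
opening: 0.499
time: 2.3
eef_pos: [0.3255, 0.5471, 0.2482]
tcp_rot: [0.702, 0.712, 0.0, -0.0]
contact_force: [1.6, -0.3, 0.4]
opening: 0.501
```

```bash

python3 -m crank '[[0,-3.9,2.5,0,0,0,0],[0,-3.9,2.5,0,0,0,0],[0,-3.9,2.5,0,0,0,0],[0,-3.9,2.5,0,0,0,0],[0,-3.9,2.5,0,0,0,0]]'
python3 -m crank '[[0,-3.9,2.5,0,0,0,0],[0,-3.9,2.5,0,0,0,0],[0,-3.9,2.5,0,0,0,0],[0,-3.9,2.5,0,0,0,0],[0,-3.9,2.5,0,0,0,0]]'
python3 -m crank '[[0,0,0,2,0,0,0],[0,0,0,2,0,0,0],[0,0,0,0,0,0,0]]'
python3 - <<'E'
from h import *
S=save('side','s1.png');T=save('top','t1.png')
s=get_state();print(s['eef_pos'],s['tcp_rot'],s['qpos'])
for r,(x,y,w,h),n in((S,(270,100,130,130),'e'),(T,(150,165,140,110),'f')):
    cv2.imwrite(f'pics/z{n}.png',cv2.resize(r['color'][y:y+h,x:x+w,::-1],None,fx=4,fy=4,interpolation=cv2.INTER_CUBIC))
    print(proj(r,s['eef_pos']))
E
```

```text
time: 2.8
eef_pos: [0.4542, 0.3513, 0.2486]
tcp_rot: [0.703, 0.711, 0.0, 0.0]
contact_force: [0.4, 0.5, -0.2]
opening: 0.5
time: 3.3
eef_pos: [0.5813, 0.1575, 0.2486]
tcp_rot: [0.704, 0.711, 0.0, 0.0]
contact_force: [-0.0, 0.4, -0.2]
opening: 0.504
time: 3.6
eef_pos: [0.5787, 0.1584, 0.2048]
tcp_rot: [0.704, 0.71, -0.003, -0.002]
contact_force: [-1.2, -0.3, -0.0]
opening: 0.503
[0.58022897 0.15930056 0.2082682 ] [ 7.03413805e-01  7.10780452e-01 -3.05678869e-04 -2.73441100e-04] [9.94455927e-02 1.62718293e-01 1.79840222e+00 3.42414707e-05
 1.18129180e+00 8.90145176e-02]
[np.float64(323.2023570246118), np.float64(159.25941921779702)]
[np.float64(218.9739727383363), np.float64(221.79720000814348)]
```

View pics/ze.png

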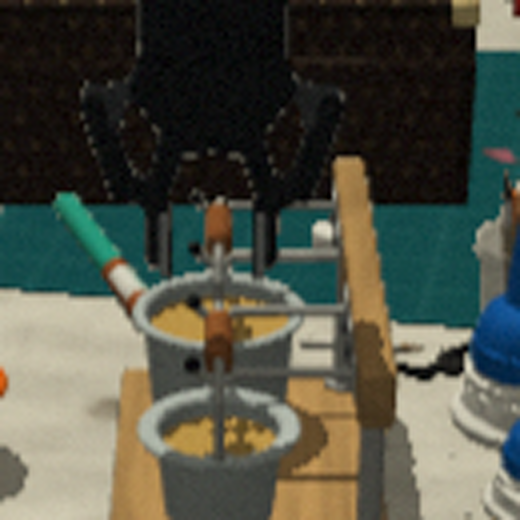

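View pics/zf.png

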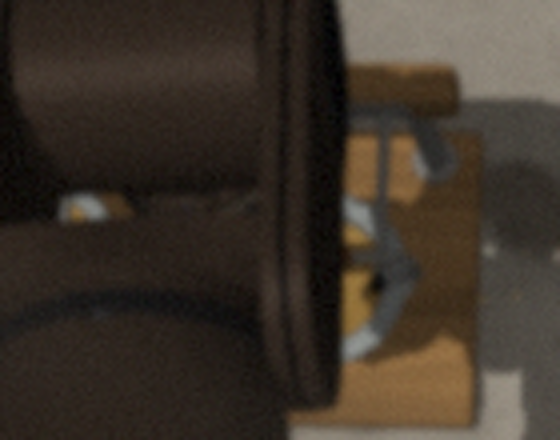

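The fingers straddle the small pot's grip (side, zoomed: fingers at 158 and 265, grip at 218), with nothing in the way. I'll descend and grip.

```bash

python3 -m crank '[[0,0,0.1,2,0,0,0],[0,0,0,2,0,0,0],[0,0,0,1.6,0,0,0],[0,0,0,0.5,0,0,0],[0,0,0,0,0,0,0]]'
python3 -m crank '[[1,0,0,0,0,0,0],[1,0,0,0,0,0,0],[1,0,0,0,0,0,0],[1,0,0,0,0,0,0],[1,0,0,0,0,0,0]]' 40
python3 -m crank '[[1,0,0,0,0,0,0]]'
```

```text
time: 4.2
eef_pos: [0.5812, 0.1595, 0.1471]
tcp_rot: [0.703, 0.711, -0.0, -0.0]
contact_force: [-0.6, -0.8, 0.8]
opening: 0.5
time: 4.7
eef_pos: [0.5823, 0.1594, 0.1487]
tcp_rot: [0.703, 0.711, 0.001, 0.001]
contact_force: [-0.1, 1.2, 4.0]
opening: 0.181
time: 4.8
eef_pos: [0.5823, 0.1594, 0.1487]
tcp_rot: [0.703, 0.711, 0.001, 0.001]
contact_force: [0.2, 0.8, 6.5]
opening: 0.176
```

```bash

python3 -m crank '[[1,0,0,-0.6,0,0,0],[1,0,0,-0.7,0,0,0],[1,0,0,-0.7,0,0,0],[1,0,0,-0.5,0,0,0],[1,0,0,0,0,0,0]]' 
python3 - <<'E'
from h import *
S=save('side','s2.png')
s=get_state();print(s['eef_pos'],s['tcp_rot'],s['contact_force'],s['opening'])
x,y,w,h=270,100,130,130
cv2.imwrite('pics/zg.png',cv2.resize(S['color'][y:y+h,x:x+w,::-1],None,fx=4,fy=4,interpolation=cv2.INTER_CUBIC))
E
```

```text
time: 5.3
eef_pos: [0.5818, 0.1593, 0.1733]
tcp_rot: [0.703, 0.711, 0.001, 0.0]
contact_force: [-0.5, -0.2, -2.5]
opening: 0.181
[0.58156928 0.15924572 0.17273629] [7.03457563e-01 7.10737188e-01 2.44209158e-04 2.16331408e-04] [-0.03499731 -0.5329923  -3.07683347] 0.1780032000014282
```

View pics/zg.png

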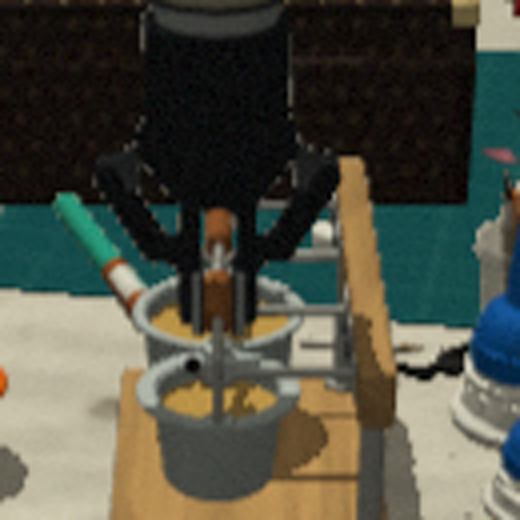

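The pot has been lifted 24 mm and is hanging upright, carrying about 3 N. The bail is above the prong tips and the rim is below the prongs, so I'll bring it forward.

```bash

python3 -m crank '[[1,0,-1,0,0,0,0],[1,0,-2,0,0,0,0],[1,0,-2,0,0,0,0],[1,0,-2,0,0,0,0],[1,0,-2,0,0,0,0]]' 
python3 -m crank '[[1,0,-0.5,0,0,0,0],[1,0,0,0,0,0,0],[1,0,0,-2,0,0,0],[1,0,0,-2,0,0,0],[1,0,0,-1,0,0,0]]' 
```

```text
time: 5.85
eef_pos: [0.4895, 0.1583, 0.1716]
tcp_rot: [0.703, 0.711, -0.001, -0.001]
contact_force: [-0.6, -0.1, -2.4]
opening: 0.178
time: 6.35
eef_pos: [0.4882, 0.1583, 0.2245]
tcp_rot: [0.704, 0.711, 0.002, 0.001]
contact_force: [0.6, -0.5, -2.8]
opening: 0.179
```

```bash

python3 -m crank '[[1,-3,0.5,0,0,0,0],[1,-4,0.5,0,0,0,0],[1,-4,0.5,0,0,0,0],[1,-4,0.5,0,0,0,0],[1,-4,0.5,0,0,0,0]]' 
python3 -m crank '[[1,-4,0.5,0,0,0,0],[1,-3,0.3,0,0,0,0],[1,-0.7,0,0,0,0,0],[1,0,0,0,0,0,0],[1,0,0,0,0,0,0]]' 
python3 - <<'E'
from h import *
S=save('side','s3.png');T=save('top','t3.png')
s=get_state();print(s['eef_pos'],s['tcp_rot'],s['contact_force'],s['opening'])
x,y,w,h=215,150,170,200
cv2.imwrite('pics/zh.png',cv2.resize(S['color'][y:y+h,x:x+w,::-1],None,fx=3,fy=3,interpolation=cv2.INTER_CUBIC))
E
```

```text
time: 6.85
eef_pos: [0.5138, -0.0332, 0.2222]
tcp_rot: [0.703, 0.711, 0.0, 0.0]
contact_force: [1.0, -0.3, -2.2]
opening: 0.177
time: 7.35
eef_pos: [0.5221, -0.1077, 0.2219]
tcp_rot: [0.703, 0.711, 0.0, -0.001]
contact_force: [-0.7, 1.0, -2.6]
opening: 0.18
[ 0.5220786  -0.10715037  0.22208054] [ 7.02949101e-01  7.11240065e-01  5.41807714e-05 -3.58023479e-04] [-0.01315892  0.2882699  -2.34846398] 0.182776464045576
```

View pics/zh.png

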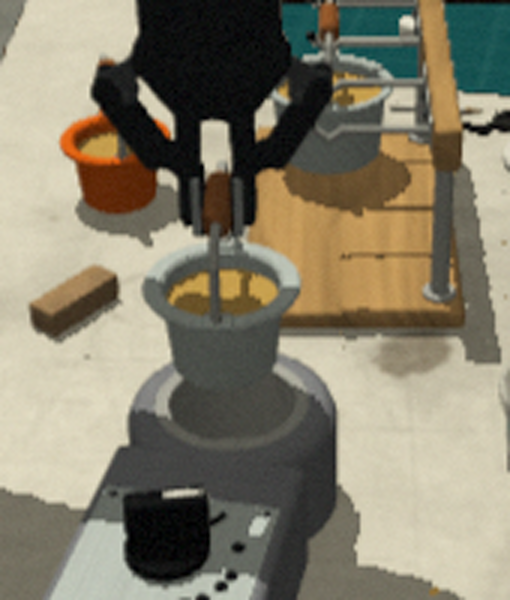

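View pics/t3.png

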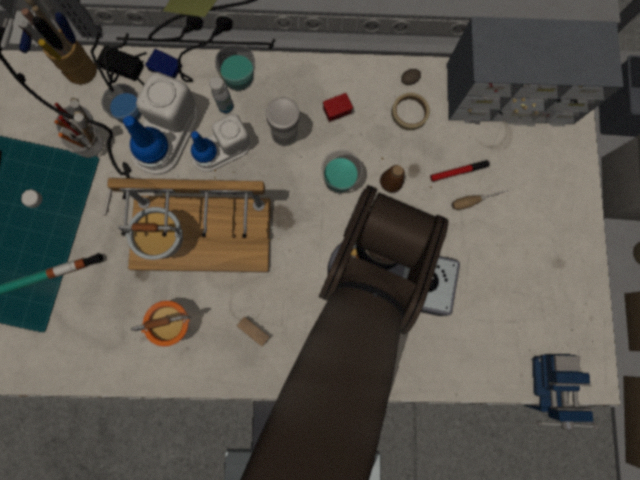

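```bash
python3 - <<'E'
from h import *
S=read_camera('side')
s=get_state();p=s['eef_pos'];print(p)
print(proj(S,[p[0],p[1],.1705]),proj(S,[p[0],p[1],.2225]),proj(S,[p[0]+.01,p[1],.2225]))
print('well',proj(S,[.524,-.1085,.082]))
g=S['color'][150:350,215:385]
m=trace('small_pot_grip','side')
for x in m: print(x['p'],x['location'],x['pixels'].sum())
px=m[0]['pixels'];ys,xs=np.where(px)
for y in range(ys.min(),ys.max()+1): 
  r=xs[ys==y]; 
  if len(r) : print(y,r.min(),r.max(),end=' ; ')
E
```

```text
[ 0.52210822 -0.1071163   0.22219651]
[np.float64(288.52931658118314), np.float64(242.3847121377895)] [np.float64(287.3246248110397), np.float64(216.37109865788412)] [np.float64(293.280732467406), np.float64(216.3768120649214)]
well [np.float64(291.4092791064815), np.float64(283.609703035914)]
0.96 [289.6, 248.1] 2152
203 288 289 ; 204 287 290 ; 205 287 290 ; 206 286 290 ; 207 285 291 ; 208 284 291 ; 209 284 291 ; 210 283 291 ; 211 283 291 ; 212 283 291 ; 213 283 291 ; 214 283 291 ; 215 283 291 ; 216 283 291 ; 217 282 291 ; 218 282 291 ; 219 282 291 ; 220 281 291 ; 221 281 291 ; 222 281 291 ; 223 281 291 ; 224 282 291 ; 225 282 291 ; 226 283 291 ; 227 283 292 ; 228 284 293 ; 229 284 295 ; 230 281 299 ; 231 277 304 ; 232 274 306 ; 233 272 308 ; 234 270 309 ; 235 269 310 ; 236 267 311 ; 237 266 312 ; 238 265 312 ; 239 265 313 ; 240 264 313 ; 241 263 314 ; 242 263 314 ; 243 263 314 ; 244 262 314 ; 245 262 313 ; 246 262 313 ; 247 263 313 ; 248 263 313 ; 249 263 312 ; 250 264 312 ; 251 265 311 ; 252 265 310 ; 253 266 309 ; 254 268 308 ; 255 269 308 ; 256 269 308 ; 257 270 307 ; 258 270 307 ; 259 271 307 ; 260 271 307 ; 261 271 307 ; 262 271 307 ; 263 272 307 ; 264 272 307 ; 265 272 307 ; 266 272 307 ; 267 273 306 ; 268 273 306 ; 269 273 306 ; 270 274 306 ; 271 274 306 ; 272 274 305 ; 273 275 304 ; 274 276 303 ; 275 277 302 ; 276 278 300 ; 277 280 298 ; 278 283 294 ;
```

```bash

python3 -m crank '[[1,-0.1,0.3,0,0,0,0],[1,0,0,1,0,0,0],[1,0,0,1,0,0,0],[1,0,0,1,0,0,0],[1,0,0,0,0,0,0]]' 
python3 -m crank '[[1,0,0,1,0,0,0],[1,0,0,1,0,0,0],[1,0,0,0,0,0,0]]' 
python3 - <<'E'
from h import *
S=save('side','s4.png');T=save('top','t4.png')
s=get_state();print(s['eef_pos'],s['tcp_rot'],s['contact_force'],s['opening'])
x,y,w,h=215,200,170,150
cv2.imwrite('pics/zi.png',cv2.resize(S['color'][y:y+h,x:x+w,::-1],None,fx=4,fy=4,interpolation=cv2.INTER_CUBIC))
E
```

```text
time: 8.05
eef_pos: [0.5236, -0.1088, 0.1894]
tcp_rot: [0.703, 0.711, -0.001, -0.002]
contact_force: [0.2, 0.1, -3.1]
opening: 0.179
time: 8.35
eef_pos: [0.524, -0.1089, 0.1701]
tcp_rot: [0.704, 0.711, -0.001, -0.002]
contact_force: [-0.0, -0.5, -2.8]
opening: 0.181
[ 0.5249618  -0.1092882   0.17182817] [ 7.03486355e-01  7.10708607e-01 -1.75449107e-04 -4.38688214e-04] [ 1.12284053 -0.06447561 -2.7069808 ] 0.176797791560446
```

View pics/zi.png

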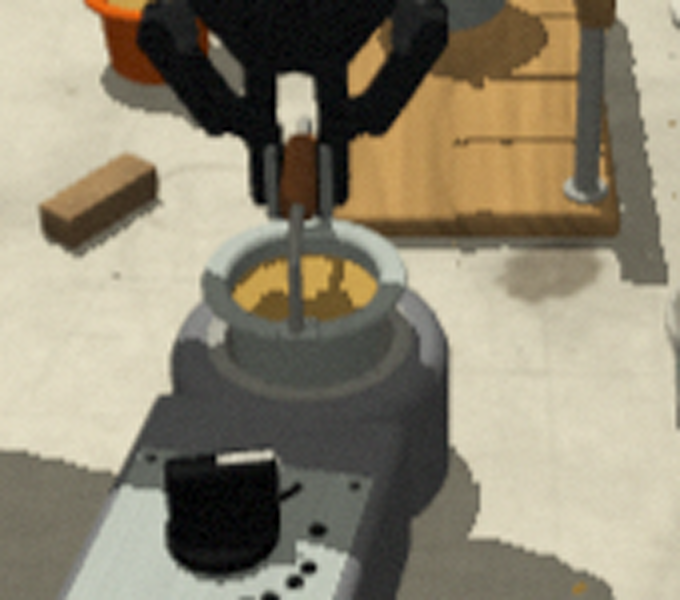

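The pot's bottom is inside the mouth and centred (body about 228–395 against mouth 223–395 in the zoom), and the force is just the pot's weight. I'll continue down.

```bash

python3 -m crank '[[1,0,0,0.7,0,0,0],[1,0,0,0.7,0,0,0],[1,0,0,0.4,0,0,0],[1,0,0,0,0,0,0]]' 
python3 -m crank '[[1,0,0,0.4,0,0,0],[1,0,0,0.3,0,0,0],[1,0,0,0,0,0,0]]' 
```

```text
time: 8.85
eef_pos: [0.5245, -0.1091, 0.1532]
tcp_rot: [0.703, 0.711, -0.0, -0.001]
contact_force: [-0.3, -0.4, -2.2]
opening: 0.183
time: 9.15
eef_pos: [0.5249, -0.1093, 0.1468]
tcp_rot: [0.703, 0.711, -0.0, -0.0]
contact_force: [-0.0, 1.5, -2.5]
opening: 0.181
```

```bash

python3 -m crank '[[1,0,0,0.3,0,0,0],[1,0,0,0.2,0,0,0],[1,0,0,0,0,0,0]]'
python3 -m crank '[[1,0,0,0.2,0,0,0],[1,0,0,0.1,0,0,0],[1,0,0,0,0,0,0]]' 
python3 -c "
from h import *
print(get_state()['contact_force'],get_state()['wrist_torque'])"
```

```text
time: 9.45
eef_pos: [0.525, -0.1093, 0.1419]
tcp_rot: [0.703, 0.711, -0.0, -0.0]
contact_force: [0.4, 0.6, -2.6]
opening: 0.179
time: 9.75
eef_pos: [0.5251, -0.1093, 0.1391]
tcp_rot: [0.703, 0.711, -0.0, -0.0]
contact_force: [-0.0, -0.1, -2.7]
opening: 0.176
[-0.03597979 -0.09528181 -2.68876581] [-0.04892474  0.00361198  0.00011172]
```

```bash

python3 -m crank '[[1,0,0,0.1,0,0,0],[1,0,0,0,0,0,0],[1,0,0,0,0,0,0]]'
python3 -m crank '[[1,0,0,0.1,0,0,0],[1,0,0,0,0,0,0],[1,0,0,0,0,0,0]]'
```

```text
time: 10.05
eef_pos: [0.5254, -0.1094, 0.1386]
tcp_rot: [0.703, 0.711, 0.0, 0.0]
contact_force: [-0.2, 0.7, -1.7]
opening: 0.177
time: 10.35
eef_pos: [0.5253, -0.1094, 0.1385]
tcp_rot: [0.703, 0.711, -0.0, 0.0]
contact_force: [-5.1, 0.6, 4.8]
opening: 0.18
```

Contact came at TCP z = 0.1385, which is the height expected when the pot is home. I'll release it and rise.

```bash

python3 -m crank '[[0,0,0,0,0,0,0],[0,0,0,0,0,0,0],[0,0,0,0,0,0,0],[0,0,0,0,0,0,0]]'
python3 -m crank '[[0,0,0,-1.5,0,0,0],[0,0,0,-3,0,0,0],[0,0,0,-4,0,0,0],[0,0,0,-2,0,0,0],[0,0,0,0,0,0,0]]'
python3 - <<'E'
from h import *
S=save('side','s5.png');T=read_camera('top')
s=get_state();print(s['eef_pos'],s['tcp_rot'],s['contact_force'],s['opening'])
x,y,w,h=215,200,170,150
cv2.imwrite('pics/zj.png',cv2.resize(S['color'][y:y+h,x:x+w,::-1],None,fx=4,fy=4,interpolation=cv2.INTER_CUBIC))
print([proj(S,[.525,-.1093,z]) for z in(.086,.138)])
E
```

```text
time: 10.75
eef_pos: [0.5252, -0.1094, 0.1372]
tcp_rot: [0.703, 0.711, 0.0, 0.0]
contact_force: [0.2, 0.0, -0.8]
opening: 0.495
time: 11.25
eef_pos: [0.5275, -0.1102, 0.2481]
tcp_rot: [0.703, 0.711, 0.002, 0.005]
contact_force: [0.1, -0.0, 0.3]
opening: 0.501
[ 0.52525458 -0.10936314  0.24303285] [7.03440107e-01 7.10754227e-01 2.53696695e-04 6.16619975e-04] [ 0.62705761  0.11249135 -0.28176469] 0.4967099794617938
[[np.float64(291.8547235976817), np.float64(282.1236035574435)], [np.float64(290.8081656687031), np.float64(258.5498396235924)]]
```

View pics/zj.png

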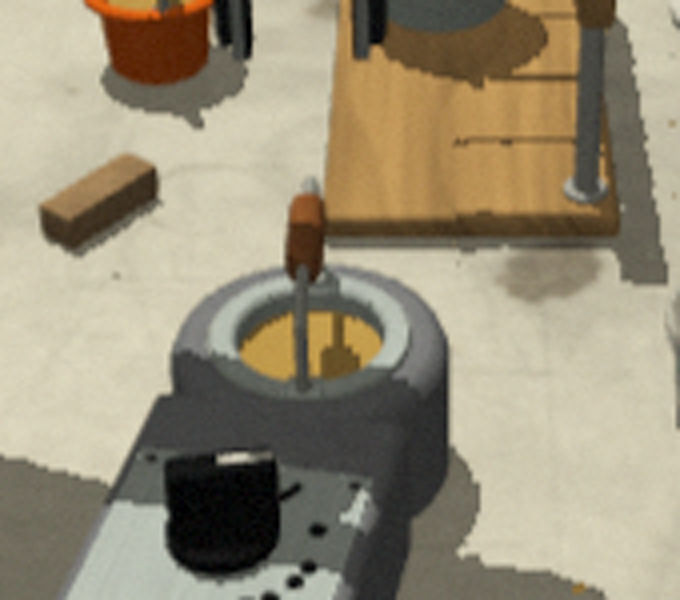

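The pot sits flush in the well. Next I'll get the bar direction, then go to the dial.

```bash
python3 - <<'E'
from h import *
S=read_camera('side')
for a,b in(((165,238),(275,231)),((168,262),(278,255))):
  p=atz(S,(215+a[0]/4,255+a[1]/4),.124);q=atz(S,(215+b[0]/4,255+b[1]/4),.124);d=q-p;print(np.degrees(np.arctan2(d[1],d[0])),np.linalg.norm(d),p,q)
E
python3 -m crank '[[0,0,0,0,0,0,8.5],[0,0,0,0,0,0,8.5],[0,0,0,0,0,0,8.5],[0,0,0,0,0,0,8.5],[0,0,0,0,0,0,8.5]]'
python3 -m crank '[[0,0,0,0,0,0,8.5],[0,0,0,0,0,0,8.5],[0,0,0,0,0,0,8.5],[0,0,0,0,0,0,8.5],[0,0,0,0,0,0,4]]'
python3 - <<'E'
from h import *
from scipy.spatial.transform import Rotation as R
T=read_camera('top')
s=get_state();M=R.from_quat(s['tcp_rot']).as_matrix();print(s['eef_pos'],np.degrees(np.arctan2(M[1,1],M[0,1])),s['qpos'])
print(100*M.T@(np.array([.4985,-.244,.16])-s['eef_pos']))
E
```

```text
5.821716601248572 0.042872469107741146 [ 0.47851678 -0.24250258  0.124     ] [ 0.52116813 -0.23815388  0.124     ]
5.747253315567936 0.04225266569799415 [ 0.48129487 -0.25646477  0.124     ] [ 0.52333515 -0.25223357  0.124     ]
time: 11.9
eef_pos: [0.5241, -0.1089, 0.24]
tcp_rot: [0.914, 0.405, -0.001, -0.002]
contact_force: [-1.1, 0.4, -0.2]
opening: 0.502
time: 12.4
eef_pos: [0.5241, -0.1089, 0.2399]
tcp_rot: [0.996, 0.086, -0.002, -0.001]
contact_force: [0.2, 0.4, -0.5]
opening: 0.495
[ 0.52416333 -0.10896051  0.23999504] -80.19126145360913 [-3.94549559e-01 -1.31846890e-02  1.92515697e+00 -2.12251417e-05
  1.23389717e+00  1.00505492e+00]
[-4.80045462 12.88751861  7.98763302]
```

```bash

python3 -m crank '[[0,-1.6,4.3,0,0,0,0],[0,-1.6,4.3,0,0,0,0],[0,-1.6,4.4,0,0,0,0],[0,0,0,4,0,0,2],[0,0,0,4,0,0,0]]'
python3 -m crank '[[0,0,0,0,0,0,0],[0,0,0,0,0,0,0]]'
python3 - <<'E'
from h import *
from scipy.spatial.transform import Rotation as R
T=save('top','t6.png');S=save('side','s6.png')
s=get_state();M=R.from_quat(s['tcp_rot']).as_matrix();print(s['eef_pos'],np.degrees(np.arctan2(M[1,1],M[0,1])),s['opening'])
x,y,w,h=200,220,170,150
cv2.imwrite('pics/zk.png',cv2.resize(S['color'][y:y+h,x:x+w,::-1],None,fx=4,fy=4,interpolation=cv2.INTER_CUBIC))
E
```

```text
time: 12.95
eef_pos: [0.5004, -0.2476, 0.1614]
tcp_rot: [0.998, 0.069, 0.001, 0.0]
contact_force: [-0.0, 0.0, -1.2]
opening: 0.502
time: 13.15
eef_pos: [0.4999, -0.2451, 0.161]
tcp_rot: [0.997, 0.071, -0.001, -0.001]
contact_force: [0.1, -0.4, 0.2]
opening: 0.497
[ 0.50178792 -0.2461283   0.16430577] -81.84878595058176 0.5014812767135334
```

View pics/zk.png

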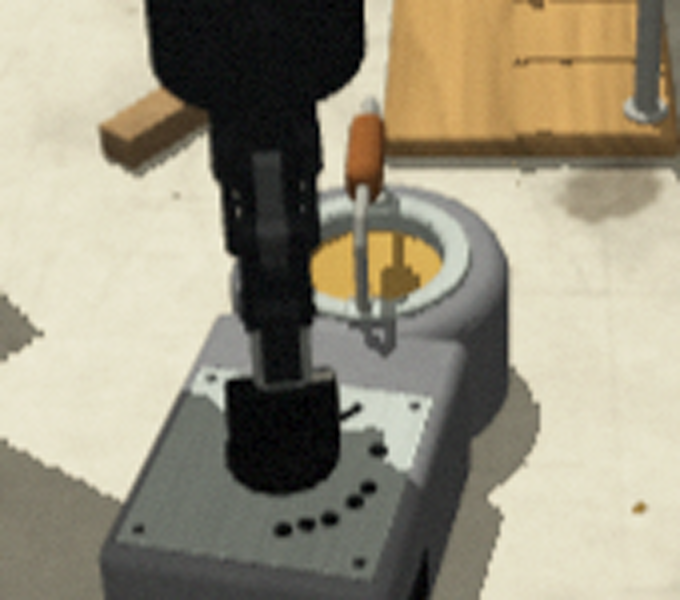

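```bash

python3 -m crank '[[0,0,0,1.5,0,0,0],[0,0,0,1.5,0,0,0],[0,0,0,1.2,0,0,0],[0,0,0,0.4,0,0,0],[0,0,0,0,0,0,0]]'
python3 -m crank '[[1,0,0,0,0,0,0],[1,0,0,0,0,0,0],[1,0,0,0,0,0,0],[1,0,0,0,0,0,0],[1,0,0,0,0,0,0]]' 25
python3 -c "
from h import *
s=get_state();print(s['eef_pos'],s['tcp_rot'],s['contact_force'],s['wrist_torque'])"
```

```text
time: 13.75
eef_pos: [0.5, -0.2452, 0.1149]
tcp_rot: [0.998, 0.071, -0.001, -0.001]
contact_force: [0.4, 0.0, 0.6]
opening: 0.504
time: 14.25
eef_pos: [0.5006, -0.242, 0.1171]
tcp_rot: [0.998, 0.07, -0.001, -0.004]
contact_force: [-1.6, 11.9, 6.8]
opening: 0.157
[ 0.50055453 -0.24197477  0.11706464] [ 9.97529424e-01  7.01064582e-02 -6.44511895e-04 -4.44040518e-03] [-1.5762467  11.93898122  6.77801192] [ 1.90405435  0.15625487 -0.01081377]
```

```bash

python3 -m crank '[[1,-0.1,-0.3,-0.1,0,0,0],[1,0,0,0,0,0,8],[1,0,0,0,0,0,8],[1,0,0,0,0,0,8],[1,0,0,0,0,0,0]]'
python3 -m crank '[[1,0,0,0,0,0,8],[1,0,0,0,0,0,8],[1,0,0,0,0,0,0],[1,0,0,0,0,0,0]]'
python3 - <<'E'
from h import *
from scipy.spatial.transform import Rotation as R
s=get_state();M=R.from_quat(s['tcp_rot']).as_matrix();print(s['eef_pos'],np.degrees(np.arctan2(M[1,1],M[0,1])),s['contact_force'],s['wrist_torque'])
E
```

```text
time: 14.75
eef_pos: [0.5002, -0.2425, 0.1171]
tcp_rot: [0.99, -0.139, 0.002, -0.0]
contact_force: [4.5, 1.1, -6.4]
opening: 0.159
time: 15.15
eef_pos: [0.5, -0.2431, 0.1172]
tcp_rot: [0.962, -0.272, 0.001, -0.0]
contact_force: [5.0, 0.0, -7.7]
opening: 0.161
[ 0.50001346 -0.24305117  0.11715891] -121.61654580567394 [ 5.03873967  0.02932722 -7.7309421 ] [-0.0638959  -0.86091515 -0.02682313]
```

```bash

python3 -m crank '[[0,0,0,0,0,0,0],[0,0,0,0,0,0,0],[0,0,0,0,0,0,0],[0,0,0,-3,0,0,0],[0,0,0,-4,0,0,0]]'
python3 -m crank '[[0,0,0,-4,0,0,0],[0,0,0,-4,0,0,0],[0,-4,0,0,0,0,0],[0,-4,0,0,0,0,0],[0,-4,0,0,0,0,0]]'
python3 -m crank '[[0,-4,0,0,0,0,0],[0,-4,0,-2,0,0,0],[0,-4,0,-2,0,0,0],[0,0,0,0,0,0,0]]'
python3 - <<'E'
from h import *
T=save('top','t7.png');S=save('side','s7.png')
for r,(x,y,w,h),n in((S,(215,235,120,145),'l'),(T,(315,220,160,110),'m')):
    cv2.imwrite(f'pics/z{n}.png',cv2.resize(r['color'][y:y+h,x:x+w,::-1],None,fx=4,fy=4,interpolation=cv2.INTER_CUBIC))
s=get_state();print(s['eef_pos'],s['contact_force'],s['time'])
E
```

```text
time: 15.65
eef_pos: [0.4976, -0.242, 0.1857]
tcp_rot: [0.962, -0.274, -0.003, -0.001]
contact_force: [0.1, -0.5, -0.3]
opening: 0.5
time: 16.15
eef_pos: [0.3962, -0.179, 0.268]
tcp_rot: [0.962, -0.274, 0.0, 0.0]
contact_force: [-0.7, 0.7, 0.2]
opening: 0.5
time: 16.55
eef_pos: [0.2941, -0.1151, 0.3121]
tcp_rot: [0.962, -0.274, 0.005, 0.003]
contact_force: [-0.0, -0.4, 0.2]
opening: 0.498
[ 0.29538874 -0.11608849  0.30870639] [ 0.05530288 -0.01816633 -0.28309365] 16.65
```

View pics/zl.png

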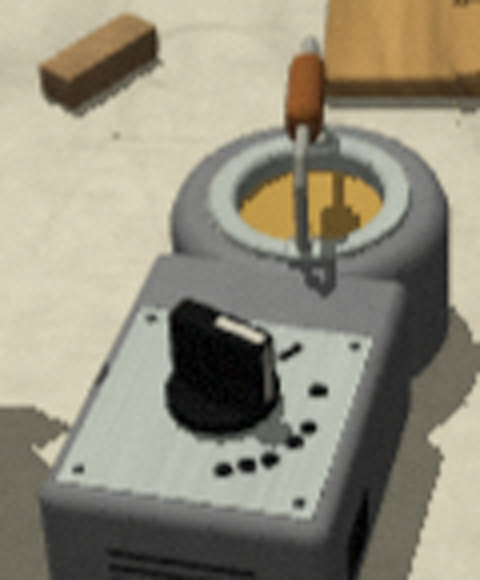

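View pics/zm.png

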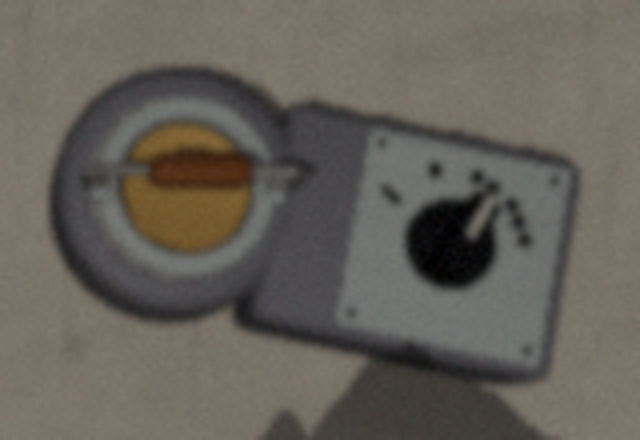

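View pics/t7.png

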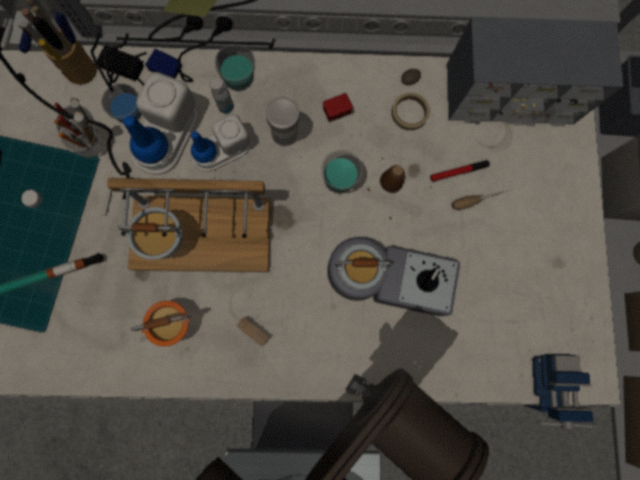

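View pics/s7.png

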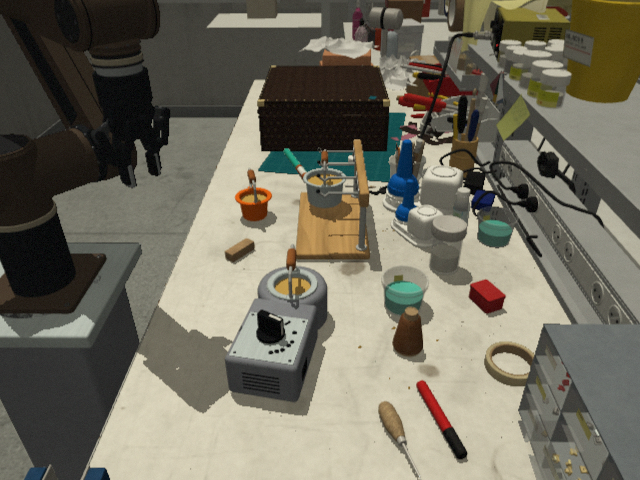

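```bash
python3 - <<'E'
from h import *
S=read_camera('side');T=read_camera('top')
for n in('side','top'):
  for t in('small_pot_grip','well','dial_grip','large_pot_grip'): print(n,t,[(np.round(x['location'],1),round(x['p'],2)) for x in place_of(t,n)])
for a,b in(((186,299),(272,338)),((220,318),(268,337))):
  p=atz(S,(215+a[0]/4,235+a[1]/4),.124);q=atz(S,(215+b[0]/4,235+b[1]/4),.124);d=q-p;print(np.degrees(np.arctan2(d[1],d[0])),np.linalg.norm(d))
p=atz(T,(315+492/4,220+198/4),.124);q=atz(T,(315+469/4,220+238/4),.124);print('ptr',np.degrees(np.arctan2(*(p-q)[1::-1])))
x,y,w,h=250,305,50,50
cv2.imwrite('pics/zn.png',cv2.resize(S['color'][y:y+h,x:x+w,::-1],None,fx=10,fy=10,interpolation=cv2.INTER_CUBIC))
E
```

```text
side small_pot_grip [(array([250.6, 180.3]), 0.81), (array([293. , 259.7]), 0.58)]
side well []
side dial_grip [(array([270.1, 320.6]), 0.74)]
side large_pot_grip [(array([323.4, 157.4]), 0.61)]
top small_pot_grip [(array([157.2, 320.3]), 0.58)]
top well []
top dial_grip [(array([429.2, 280.2]), 0.65)]
top large_pot_grip [(array([147.7, 224.9]), 0.98), (array([364.5, 261.9]), 0.61)]
-32.67561957656124 0.042350013631134505
-29.355234617389527 0.022445410801184732
ptr -30.67858333224987
```

View pics/zn.png

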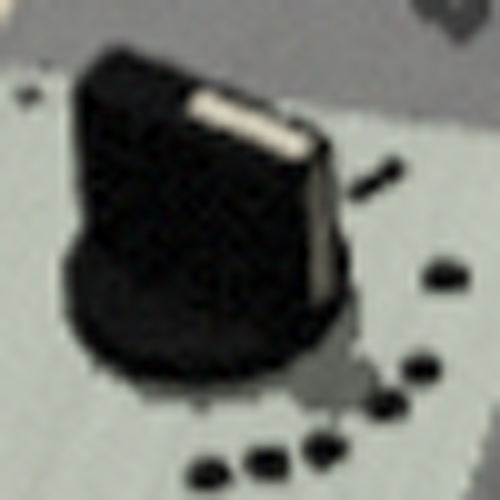

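```bash
python3 -c "
from plant import *
s=get_state();print(s['time'],s['contact_force']);print(sign_off())"
```

```text
17.15 [-0.54073    -0.80722749  0.20817119]
the job is handed in; nothing more can be done
None
```

The smaller pot is in the warmer's well, the dial is turned to two dots, and I handed the job in at 17.2 s; no verdict was reported.

**What I did:** I gripped the small pot by its wooden grip, lifted it 24 mm, brought it forward off the prongs and lowered it into the well. It met the warmer with the tool at z = 0.1385 m, against about 0.138 m expected, with only a few newtons of force. After letting go, I gripped the dial at one dot, turned it 40° clockwise, released it and moved the arm clear.

**Last checks:**
- **Pot:** the final pictures show it upright with its rim flush on the warmer. I estimate it within about 2 mm of the well's centre.
- **Dial:** the bar stands at about −31° to −33°, against about −33° estimated for the two-dot mark. It turned about 38° by the side view and 45° by the less sharp top view; 40° was expected.
- **Other things:** the larger pot, tub, thread cone and block look unmoved.
- **Arm:** it was clear of everything, with force readings under 1 N.

**What disagreed:**
- The two cameras differed by about 2–3 mm in x on the well. I trusted the side view, which fitted the first grasp better.
- My first dial position was about 3 mm off in y, which gave a 12 N sideways load on gripping. I recentred before turning.
- In the final pictures the networks ranked the orange decoy above the small pot, and in the top view labelled the seated pot as the large one. They no longer found the well under the pot, so I judged the seating from the pictures and the contact height.

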